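# Widen the bay of a scraper rack and put the ink scraper away

### The arm

A 6-joint arm with a two-finger parallel gripper is mounted at the origin on the work surface. World frame = base frame: x ahead of the robot, y to its left, z up, the work surface at z = 0. Lengths are in mm, angles in rad, forces in N, time in s.
With the tool pointing down it reaches from about 275 to 750 mm from the base axis. Payload 10.2 kg.
Tool frame: the origin (TCP) lies between the finger pads; the fingertips stand 17 mm ahead of it and the grasp point (between the pads) lies 2 mm behind it (tips_ahead is the distance from the TCP to the fingertips, in mm); z points along the fingers, y is the line along which they close (so a half turn about z gives the same grasp; the last joint's range is limited). The gripper opens to 85 mm and grips with 20 to 120 N. Pads are 22 mm wide; open, the fingers measure 114 mm over their backs; the gripper's body (76 mm by 85 mm) begins 54 mm behind the grasp point. The pads swing forward as they close: fully open they stand 13 mm farther back than shut.
Start: joints at [-1.488, 0.313, 1.498, -0, 1.331, -0.223], TCP at [158.042, -500.654, 248.294] pointing down, gripper open.
Joint ranges: [-2.94, 2.94], [-0.97, 2.17], [0.19, 2.56], [-1.23, 4.37], [0.02, 3.11], [-2.88, 2.88]. Speed limits (rad/s): [2.39, 2.39, 3.01, 3.14, 3.14, 3.14].

### API

Orientations are given as a unit quaternion [w, x, y, z].
In Python, from rig import sense, capture, finish_job, boxes_of, tips_ahead gives the robot as it stands.
- The arm moves only by the tool drive_tool, never from a script. Its argument "commands" is text: rows parted by semicolons, each of 7 numbers parted by spaces: the shift along the world's x, y, z in units of 0.1 m (1.0 is 0.1 m), then the turn, a rotation vector about the world's x, y, z in units of pi/4 rad (1.0 is pi/4 rad), then the opening in per cent of the stroke, from 0 (shut) to 100 (fully open). A call has 1 to 20 rows; each row shifts and turns the commanded pose from where the row before left it; what a row does not reach is not made up. A row lasts 1/12 s, in which the tool goes at most 41.7 mm and 7.16 degrees, less where a joint would pass 70% of its speed; a pose out of reach is approached as far as the arm can. A call with a number of a shift or a turn outside -1 to 1 is refused whole. A call with a gripper value outside its range is refused whole. The fingers move at their own pace and stop on an object; "force" is the grip in N (left out, the last holds). Time passes only in rows, so rows that do not move let the fingers close. It gives the time, the measured TCP pose, the force, the opening and the grip force at its end, in the units of the state.
- sense(): the state, without advancing time (a new reading comes with each control period).
- capture(name): name is "scene" or "top"; returns a dict with "pixels" (420x560x3 uint8, blue, green, red), "fov_y" (degrees; the focal length in pixels is half the picture's height over the tangent of half this angle, whatever the lens; pixels are square), "cx", "cy" (the principal point, pixels), "position" and "attitude" of the camera in the world. Camera axes: x right, y down, z forward; pixel columns grow to the right and rows downward; lengths in mm; the calibration is good to about 2 mm. A picture is of the moment at which its call begins. There is no depth.
- finish_job(): hands the job in; it is judged then, once.
Trained networks look in a picture, given as the dict that the camera call returned (one of the last four; its "shot" number tells which), for a name from the list of things; names that differ only in an ending like _2 or _b are one class to them, and where a whole thing is asked for, a point or a joint stands for the part that bears it (a point fixed in the world has none). Each returns a list of dicts, best first, with "confidence" (0 to 1); they miss things now and then, are a little off and sometimes report something else, mostly with a low value. They report only what shows in the picture. A call takes as long as a camera call. They do not tell look-alikes from the thing itself.
- boxes_of(picture, name): "position" ([column, row] in pixels, amid what is visible of it).
The state is a dict: "time_s": time; "joints": joint angles; "dq": joint speeds; "tau": joint torques, N m; "eef_pos": TCP position; "ee_rot": TCP orientation; "force": force on the tool from outside, world axes, zero at the start; "wrist_torque": the same for the moment, N m; "grip_width": opening from 0.0 (shut) to 1.0 (fully open); "grip_force": force on a finger pad.
Only numpy, scipy, OpenCV 4.12 (cv2) and the standard library are available. Lean on these libraries where they do the work, as an engineer would, in place of code of your own. Each camera call takes 0.05 s, during which the arm holds its last target. There are 200 camera calls.

### The job

The empty bay of the wooden scraper rack is too short for the long ink scraper. Lift the rack's metal stop out of its notch, shift it one notch along so that the empty bay grows, and let it drop fully home in that next notch; then take the long scraper from its low stand and lower it, blade down, to the bottom of the slot in that bay before letting go of it. Leave everything else on the bench, and the short scraper in the rack, as they are.

Things in the scene. Friction and masses are not known exactly. Their poses are not given: they have to be found in the camera images.
- rack: Fixed wooden rack, 296 (y) x 70 (x) x 70 mm high. Origin: its underside, mid-length, under the slot; y along it, z up, +x (guide rod side) away from the robot, turned up to 0.3 rad. A slot runs along y at x = 0 between end cheeks at y = -140 and +140 mm. Wall tops (|x| = 6 to 24 mm) at z = 52 mm have paired cross notches 10 wide, 10 deep at y = -66, -36, -6, 24, 54, 84 mm.
- rod (a point): Middle of the rack's fixed steel guide rod, 8 mm thick, running along rack y at rack x = 38, z = 62 mm from cheek to cheek (cheeks 8 mm thick, 56 mm high at the slot, 70 mm at the rod). It keeps the stop captive.
- stop: Loose aluminium stop, 0.12 kg, across the rack. Origin: centre of the underside of its flange (48 x, 24 y, 6 mm thick), axes as the rack's. Seated, the flange lies on the wall tops and a tooth 6 mm thick, 9 mm deep, round-edged, hangs in a notch pair. Starts seated at rack y = -36 mm. A window round the rod lets it lift 24 mm at most (over 9 mm frees the tooth) and slide along y.
- stop_grip (a point): Centre of the stop's grip, 56 mm above the stop's origin: a block 32 (x) x 16 (y) x 32 (z) mm at the top of the stop, standing on a plate 6 mm thick in y. Pinch it across the rack's y (its 16 mm): pinched across x the stop can swivel between the fingers. Axes as the rack's.
- next_notch (a point): Fixed point of the rack where the stop's origin must end: rack x = 0, y = -6, z = 52 mm, the middle of the next notch pair, 30 mm along the rack's +y from the starting pair, at the height of the wall tops. Axes as the rack's.
- bay (a point): Fixed point on the slot's floor at rack x = 0, y = -79, z = 6 mm: middle of the widened empty bay, then 122 mm long from the cheek at y = -140 to the stop's flange (92 mm before). The scraper's origin belongs here, within 7 mm along y. Axes as the rack's. The slot is 6.4 mm wide up to rack z = 34 mm, flares to 12 mm at z = 42 and stays so up to 52 mm.
- scraper: Long ink scraper, loose, 0.18 to 0.36 kg. Origin: middle of the blade's lower edge; y along the blade, z up. Steel blade 108 (y) x 4 (x) x 70 mm, round lower edge; dark wooden handle along its whole top, 24 mm wide (x), from z = 70 to 94 mm: pinch it across x. Starts blade down in the stand, leaning up to 0.07 rad. May go into the rack either way round.
- stand: Fixed grey plastic stand that holds the long scraper: base 64 (x) x 124 (y) x 6 mm; two walls 12 mm thick, up to z = 42 mm, leave a slot 6 mm wide along y at x = 0, open at its ends, floor at z = 6 mm. Origin: centre of its underside. It stands nearer than the rack, left or right of the middle.
- small_scraper: Short scraper standing in the rack's other bay, centred at about rack y = 66 to 85 mm: like the long one but 80 mm long (y), with blade 50 mm and handle 20 mm tall, so that its top is 76 mm above the bench. To be left there (it may lean or shift a few mm).
- tin: Bystander: open round ink tin, 84 mm across, 60 mm high; origin at the centre of its underside. It stands on the other side from the stand.
- jar: Bystander: glass jar, 60 mm across, 85 mm high; origin at the centre of its underside.
- lino: Bystander: flat wooden printing block 100 x 120 x 12 mm; origin at the centre of its underside.
- brayer: Bystander: ink roller, 36 mm thick and 100 mm wide, with a wooden handle, about 40 mm high, 155 mm long; origin under the roller.
- knife: Bystander: ink spatula lying on the bench, under 40 mm high.
- brush: Bystander: brush lying on the bench, under 40 mm high.
- tape: Bystander: roll of tape lying flat, 76 mm across, 25 mm high; origin at the centre of its underside.
There are look-alikes about, which are no part of the job. Leave any green or pink look-alike of the scraper alone.

How it is judged (in metres and radians):
On the way, in this order (a step that is already met when the one before it is completed fails the run):
1. the stop has been lifted out of its first notch (z of stop in the frame of next_notch above 0.0095 m), for 0.1 s.
2. the stop is home in the next notch and let go (y of stop in the frame of next_notch between -0.004 and 0.004 m and z of stop in the frame of next_notch between -0.003 and 0.002 m and angle between stop's own z axis and vertical below 0.08 rad and contact force between the fingers and stop below 0.2 N), for 0.2 s.
3. the scraper, still held by the gripper, has been lowered to within 12 mm of the bottom of the slot in the widened bay (x of scraper in the frame of bay between -0.005 and 0.005 m and y of scraper in the frame of bay between -0.012 and 0.012 m and z of scraper in the frame of bay below 0.012 m and angle between scraper's own z axis and vertical below 0.15 rad and angle between the y axis of scraper and the y axis of rack, either way round below 0.1 rad and contact force between the fingers and scraper above 0.5 N), for 0.05 s.
At the end, for the whole second after the job is handed in: Stop seated in the next notch (4 mm along, 2 mm in height, upright to 0.08 rad); long scraper on the slot floor (3 mm) of the widened bay (5 mm across, 12 mm along, tilt under 0.15 rad, aligned to 0.1 rad); both at rest and the short scraper and bystanders not moved (y of stop in the frame of next_notch between -0.004 and 0.004 m and z of stop in the frame of next_notch between -0.003 and 0.002 m and angle between stop's own z axis and vertical below 0.08 rad and x of scraper in the frame of bay between -0.005 and 0.005 m and y of scraper in the frame of bay between -0.012 and 0.012 m and z of scraper in the frame of bay below 0.003 m and angle between scraper's own z axis and vertical below 0.15 rad and angle between the y axis of scraper and the y axis of rack, either way round below 0.1 rad and linear speed of each of scraper, stop below 0.02 m/s); the robot touches nothing.
It fails at once if the short scraper is moved by more than 20 mm (distance of small_scraper from where it was at the start of the episode above 0.02 m).
It fails at once if another bystander is moved by more than 30 mm (distance of any of tin, jar, lino, brayer, knife, brush, tape from where it was at the start of the episode above 0.03 m).
It also fails if it takes over 64 s, if anything falls off the work surface, if the arm or the gripper's body presses on something with over 40 N, if the wrist force passes 120 N, or if a joint passes its speed limit or range.

## Working session

There is one attempt and no reset: what is moved stays moved. The work goes in short steps, Python scripts to look and compute and a tool call to move; the robot and the scene stay as the last step left them, time stands still between calls to the robot, and variables do not carry over. Pictures are saved under pics/ and viewed, at most 10 in all, crops included, and the job is handed in when it is done.

Besides the shell and the picture viewer there is one more tool, called after "Call:" as name(argument=value, ...) on one line, values as JSON. drive_tool: Moves the arm, as the interface text tells. Shifts and turns lie within -1 to 1; 1 stands for 0.1 m of shift or pi/4 rad of turn. Its arguments: {"type":"object","properties":{"commands":{"type":"string"},"force":{"type":"number"}},"required":["commands"]}

```bash
ls; mkdir -p pics; cat > h.py <<'E'
import numpy as np,cv2
from scipy.spatial.transform import Rotation as R
from rig import sense,capture,finish_job,boxes_of,tips_ahead
def cam(p):
    h,w=p["pixels"].shape[:2];f=h/2/np.tan(np.radians(p["fov_y"])/2)
    q=np.array(p["attitude"],float)
    M=R.from_quat([q[1],q[2],q[3],q[0]]).as_matrix() if q.size==4 else q
    return f,M,np.array(p["position"],float)
def ray(p,uv,z):
    f,M,c=cam(p);d=M@np.array([(uv[0]-p["cx"])/f,(uv[1]-p["cy"])/f,1]);return c+d*(z-c[2])/d[2]
def proj(p,X):
    f,M,c=cam(p);v=(np.atleast_2d(X)-c)@M;return np.c_[v[:,0]/v[:,2]*f+p["cx"],v[:,1]/v[:,2]*f+p["cy"]]
E
python3 - <<'E'
from h import *
for n in("scene","top"):
    p=capture(n);cv2.imwrite(f"pics/{n}0.png",p["pixels"]);print(n,{k:v for k,v in p.items() if k!="pixels"})
    for t,z in(("rack",50),("stop",80),("scraper",80),("stand",30),("small_scraper",66),("tin",30),("jar",40)):
        for b in boxes_of(p,t)[:4]:print(t,np.round(b["position"]),round(b["confidence"],2),ray(p,b["position"],z).round())
print(tips_ahead, sense())
E
```

```text
pics
scene {'fov_y': 43.310077056825754, 'cx': 279.24473196109994, 'cy': 215.3320623539299, 'position': array([1310.14951376, -256.76835311, 1046.49908735]), 'attitude': array([-0.2815481 ,  0.77434065,  0.52875869, -0.20381724]), 'shot': 1}
rack [284. 270.] 0.79 [662. -17.  50.]
stop [266. 261.] 0.58 [643. -51.  80.]
scraper [152. 189.] 0.95 [ 325. -243.   80.]
scraper [104. 234.] 0.9 [ 429. -381.   80.]
scraper [166. 217.] 0.75 [ 432. -233.   80.]
scraper [284. 273.] 0.71 [687. -26.  80.]
stand [171. 233.] 0.76 [ 442. -230.   30.]
stand [449. 223.] 0.2 [667. 422.  30.]
small_scraper [316. 257.] 0.76 [665.  61.  66.]
tin [343. 178.] 0.88 [427. 245.  30.]
jar [414. 253.] 0.95 [723. 288.  40.]
top {'fov_y': 56.02299479174797, 'cx': 276.1031381961936, 'cy': 218.7113249698525, 'position': array([ 422.25871252,  -10.2639065 , 1204.89588056]), 'attitude': array([-0.04748101,  0.70873955, -0.70282293,  0.03838915]), 'shot': 2}
rack [286. 190.] 0.89 [649. -22.  50.]
stop [280. 191.] 0.72 [641.  -5.  80.]
stop [294. 194.] 0.68 [633. -47.  80.]
stop [273. 266.] 0.68 [424.  12.  80.]
scraper [
[... 316 characters left out ...]
oints': array([-1.48839915e+00,  3.12897428e-01,  1.49770859e+00,  1.95292664e-05,
        1.33101177e+00, -2.23440434e-01]), 'dq': array([-9.85402914e-04, -5.51406710e-05,  1.64315834e-03, -8.23364022e-04,
        6.98526178e-04,  1.05268482e-05]), 'tau': array([-7.75020508e-04, -4.12155855e+01, -2.59888136e+01, -2.44557468e-04,
        5.42208782e-04,  2.47542594e-06]), 'eef_pos': array([ 158.04597332, -500.64712157,  248.29225623]), 'ee_rot': array([-1.18683770e-05,  9.88331039e-01,  1.52321229e-01,  1.03472327e-05]), 'force': array([-0.18134188,  0.04272089,  0.28302381]), 'wrist_torque': array([ 0.01952577, -0.01743591,  0.02474906]), 'grip_force': 0.0, 'grip_width': 1.0015551106370006}
```

```bash
python3 - <<'E'
import cv2
a=cv2.imread("pics/scene0.png");b=cv2.imread("pics/top0.png")
cv2.imwrite("pics/s1.png",cv2.resize(a[140:340,60:380],(800,500),interpolation=cv2.INTER_CUBIC))
cv2.imwrite("pics/t1.png",cv2.resize(b[140:350,200:460],(743,600),interpolation=cv2.INTER_CUBIC))
E
```

```text
(no output)
```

View pics/top0.png

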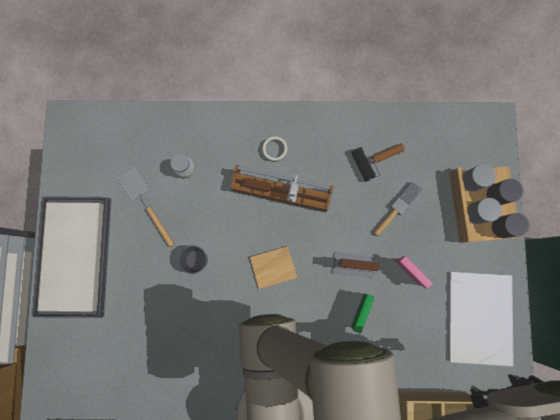

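View pics/s1.png

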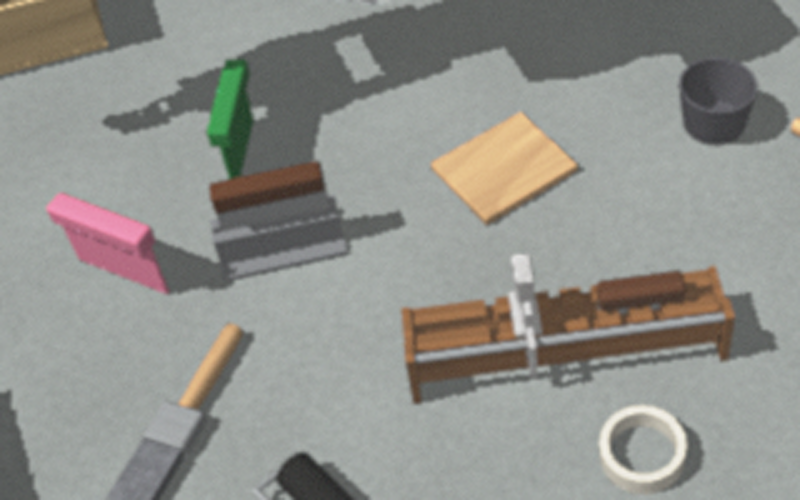

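View pics/t1.png

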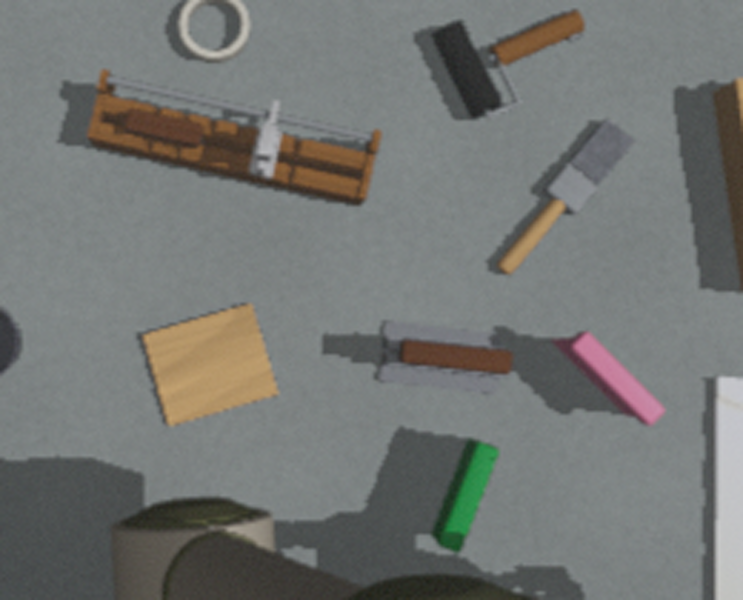

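```bash
cat >> h.py <<'E'
def T(pose,P):
    x,y,th=pose;P=np.atleast_2d(P).astype(float);c,s=np.cos(th),np.sin(th)
    return np.c_[x+c*P[:,0]-s*P[:,1],y+s*P[:,0]+c*P[:,1],P[:,2]]
def overlay(imgs,lines,crops,k,name):
    out=[]
    for p,(u0,v0,u1,v1) in zip(imgs,crops):
        im=cv2.resize(p["pixels"][v0:v1,u0:u1],None,fx=k,fy=k,interpolation=cv2.INTER_CUBIC)
        for L,col in lines:
            q=((proj(p,L)-[u0,v0]+.5)*k).round().astype(int)
            cv2.polylines(im,[q.reshape(-1,1,2)],False,col,1)
        out.append(im)
    W=max(i.shape[1] for i in out)
    cv2.imwrite(name,np.vstack([cv2.copyMakeBorder(i,0,0,0,W-i.shape[1],cv2.BORDER_CONSTANT) for i in out]))
def racklines(r,s=-36):
    b=lambda x0,x1,y0,y1,z:T(r,[[x0,y0,z],[x1,y0,z],[x1,y1,z],[x0,y1,z],[x0,y0,z]])
    return [(T(r,[[38,-140,62],[38,140,62]]),(255,255,0)),(b(-24,24,-140,140,52),(0,255,0)),(b(-6,6,-140,140,52),(0,255,255)),(b(-16,16,s-8,s+8,124),(255,0,255))]
def scrlines(r,z=6,t=0):
    b=lambda x0,x1,y0,y1,z:T(r,[[x0,y0,z],[x1,y0,z],[x1,y1,z],[x0,y1,z],[x0,y0,z]])
    return [(b(-12,12,-54,54,z+94),(0,255,0)),(b(-12,12,-54,54,z+70),(255,255,0))]
E
python3 - <<'E'
from h import *
s=capture("scene");t=capture("top")
a=ray(t,(237.5,169.8),62);b=ray(t,(331.6,189),62);d=a-b;th=np.arctan2(-d[0],d[1])
m=(a+b)/2;r=[*(m[:2]-38*np.array([np.cos(th),np.sin(th)])),th];print(np.linalg.norm(d),r)
a=ray(t,(340.4,263.6),100);b=ray(t,(378.9,267.1),100);d=a-b;ts=np.arctan2(-d[0],d[1]);m=(a+b)/2
sc=[m[0],m[1],ts];print(np.linalg.norm(d),sc)
overlay([t,s],racklines(r),[(225,155,340,220),(215,235,370,305)],4.3,"pics/o1.png")
overlay([t,s],scrlines(sc),[(320,240,390,290),(130,195,220,260)],5.2,"pics/o2.png")
E
```

```text
283.70111491338685 [np.float64(641.7406963730159), np.float64(-10.63793710215378), np.float64(-0.1988230100915829)]
106.6679935734735 [np.float64(428.63526884305554), np.float64(-228.1959978071037), np.float64(-0.08138687687499868)]
```

View pics/o1.png

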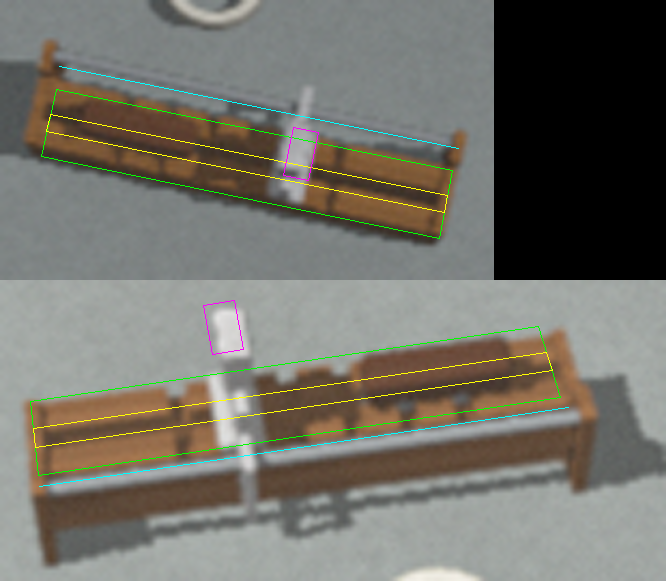

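View pics/o2.png

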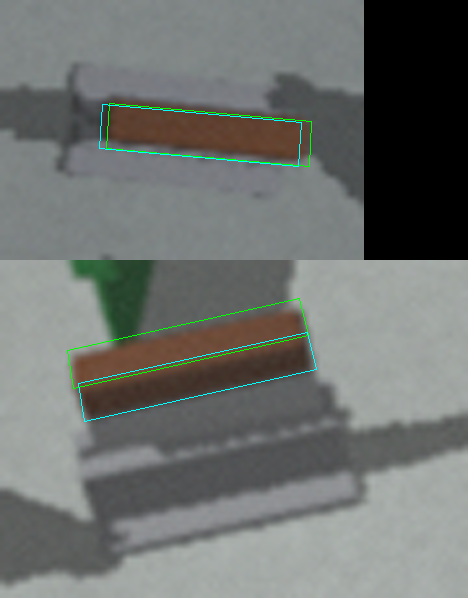

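```bash
cat >> h.py <<'E'
from scipy.optimize import minimize
def box(x0,x1,y0,y1,z0,z1):return np.array([[x,y,z] for x in(x0,x1) for y in(y0,y1) for z in(z0,z1)],float)
K=8
def sil(p,boxes,roi):
    u0,v0,u1,v1=roi;m=np.zeros(((v1-v0)*K,(u1-u0)*K),np.uint8)
    for B in boxes:
        q=((proj(p,B)-[u0,v0]+.5)*K).astype(np.float32)
        cv2.fillConvexPoly(m,cv2.convexHull(q).round().astype(int),1)
    return cv2.resize(m.astype(np.float32),(u1-u0,v1-v0),interpolation=cv2.INTER_AREA)
def wood(p,roi,lo,vmax=255):
    u0,v0,u1,v1=roi;c=cv2.cvtColor(p["pixels"],cv2.COLOR_BGR2HSV)[v0:v1,u0:u1].astype(int)
    return ((c[...,1]>lo)&((c[...,0]<22)|(c[...,0]>172))&(c[...,2]<vmax)).astype(np.float32)
def fit(model,x0,imgs,rois,masks,step):
    f=lambda x:sum(np.abs(sil(p,model(x),r)-m).sum() for p,r,m in zip(imgs,rois,masks))
    x=np.array(x0,float)
    for _ in range(3):
        S=np.vstack([x,x+np.diag(step)])
        o=minimize(f,x,method="Nelder-Mead",options=dict(initial_simplex=S,maxiter=250));x=o.x
    return x,o.fun,[m.sum() for m in masks]
RB=lambda f,b:[box(-f,24,-140,140,2,52),box(-f,b,140,148,0,56),box(-f,b,-148,-140,0,56),box(30,46,140,148,40,70),box(30,46,-148,-140,40,70)]
def rackmodel(x,f=28,b=42):return [T(x[:3],B) for B in RB(f,b)]
def scrmodel(x):  # x,y,yaw,lean of handle; position = blade-edge origin at z=6
    B=box(-12,12,-54,54,70,94);c,s=np.cos(x[3]),np.sin(x[3])
    B=np.c_[c*B[:,0]+s*B[:,2],B[:,1],-s*B[:,0]+c*B[:,2]+6];return [T(x[:3],B)]
E
cat > fit.py <<'E'
from h import *
s=capture("scene");t=capture("top");I=[t,s]
ro=[(222,155,342,222),(210,230,375,305)];M=[wood(p,r,75) for p,r in zip(I,ro)]
for f in(24,28):
  for ii in([0,1],[0],[1]):
    x,e,n=fit(lambda x:rackmodel(x,f),[648,-12,-.2],[I[i] for i in ii],[ro[i] for i in ii],[M[i] for i in ii],[6,6,.05]);print("rack",f,ii,x.round(3),round(e),n)
    if len(ii)==2 and f==28: r=x
rs=[(320,240,400,290),(130,190,225,255)];Ms=[wood(p,q,75) for p,q in zip(I,rs)]
for ii in([0,1],[0],[1]):
    x,e,n=fit(scrmodel,[428,-228,-.08,0],[I[i] for i in ii],[rs[i] for i in ii],[Ms[i] for i in ii],[6,6,.05,.05]);print("scr",ii,x.round(3),round(e),n)
    if len(ii)==2: sc=x
cv2.imwrite("pics/m.png",np.hstack([M[0]*255]))
overlay(I,racklines(r),[(225,155,340,220),(215,235,370,305)],4.3,"pics/o3.png")
a=scrmodel(sc)[0];tops=a[[1,3,7,5,1]]
overlay(I,[(tops,(0,255,0)),(a[[0,2,6,4,0]],(255,255,0))],[(320,240,390,290),(130,195,220,260)],5.2,"pics/o4.png")
E
python3 fit.py
```

```text
rack 24 [0, 1] [ 6.47376e+02 -6.98400e+00 -2.07000e-01] 1461 [np.float32(1632.0), np.float32(2804.0)]
rack 24 [0] [ 6.48675e+02 -6.40200e+00 -2.13000e-01] 320 [np.float32(1632.0)]
rack 24 [1] [ 6.46579e+02 -6.93300e+00 -2.08000e-01] 1113 [np.float32(2804.0)]
rack 28 [0, 1] [ 6.48854e+02 -7.06300e+00 -2.09000e-01] 1720 [np.float32(1632.0), np.float32(2804.0)]
rack 28 [0] [ 6.50418e+02 -7.13800e+00 -2.18000e-01] 442 [np.float32(1632.0)]
rack 28 [1] [ 6.48432e+02 -7.43300e+00 -2.02000e-01] 1271 [np.float32(2804.0)]
scr [0, 1] [ 4.31959e+02 -2.26737e+02 -6.70000e-02 -1.70000e-02] 240 [np.float32(282.0), np.float32(489.0)]
scr [0] [ 4.31891e+02 -2.29769e+02 -7.30000e-02 -1.50000e-02] 73 [np.float32(282.0)]
scr [1] [ 3.68398e+02 -2.22917e+02 -1.03000e-01  6.21000e-01] 44 [np.float32(489.0)][ WARN:0@4.682] global loadsave.cpp:1063 imwrite_ Unsupported depth image for selected encoder is fallbacked to CV_8U.
```

View pics/o3.png

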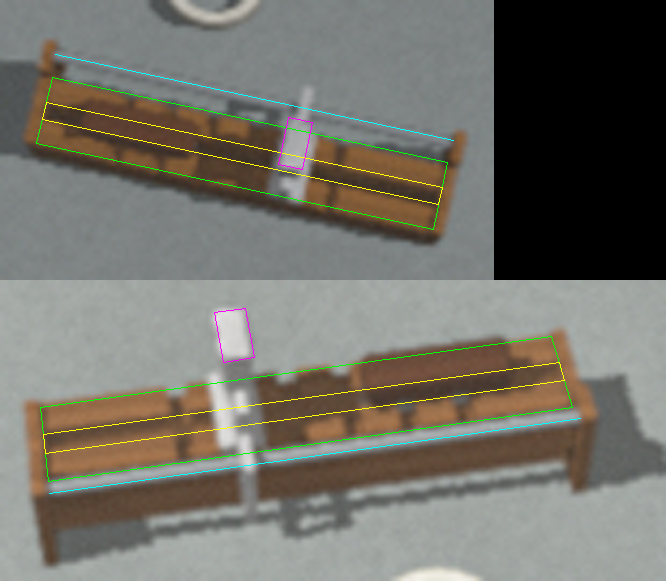

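```bash
cat > fit2.py <<'E'
from h import *
def wood2(p,roi,k=.13):
    u0,v0,u1,v1=roi;c=p["pixels"][v0:v1,u0:u1].astype(float);m=(c[...,2]-c[...,0])/(c[...,2]+c[...,0]+1)
    m=(m>k).astype(np.uint8);n,l,st,_=cv2.connectedComponentsWithStats(m);return (l==1+st[1:,4].argmax()).astype(np.float32) if 0 else m.astype(np.float32)
s=capture("scene");t=capture("top");I=[t,s]
ro=[(222,155,342,222),(210,230,375,305)];M=[wood2(p,r) for p,r in zip(I,ro)]
for f in(24,28):
  for ii in([0,1],[0],[1]):
    x,e,n=fit(lambda x:rackmodel(x,f),[648,-12,-.2],[I[i] for i in ii],[ro[i] for i in ii],[M[i] for i in ii],[6,6,.05])
    D=[sil(I[i],rackmodel(x,f),ro[i])-M[i] for i in ii];print("rack",f,ii,x.round(3),round(e),n,[(round((d*(d>0)).sum()),round((d*(d<0)).sum())) for d in D])
rs=[(320,240,400,290),(130,190,225,255)];Ms=[wood2(p,q) for p,q in zip(I,rs)]
for m,q,cx in zip(Ms,rs,(400,205)): m[:, :]*=1
# exclude pink: hue side
for p,m,q in zip(I,Ms,rs):
    u0,v0,u1,v1=q;c=p["pixels"][v0:v1,u0:u1].astype(int);m*=((c[...,2]<150)&(c[...,0]<c[...,1]+12))
for ii in([0,1],[0],[1]):
    x,e,n=fit(scrmodel,[428,-228,-.08,0],[I[i] for i in ii],[rs[i] for i in ii],[Ms[i] for i in ii],[6,6,.05,.05]);print("scr",ii,x.round(3),round(e),n)
    if len(ii)==2: sc=x
k=4
S=[]
for m,p,r in zip(M+Ms,I+I,ro+rs):
    u0,v0,u1,v1=r;im=p["pixels"][v0:v1,u0:u1].copy();e=cv2.morphologyEx(m.astype(np.uint8),cv2.MORPH_GRADIENT,np.ones((2,2),np.uint8));im[e>0]=(0,255,0);S.append(cv2.resize(im,None,fx=2.6,fy=2.6,interpolation=cv2.INTER_NEAREST))
H=max(x.shape[0] for x in S);S=[cv2.copyMakeBorder(x,0,H-x.shape[0],0,430-x.shape[1],cv2.BORDER_CONSTANT) if x.shape[1]<=430 else x for x in S]
o=np.vstack([np.hstack([S[0][:, :370],S[1]]),np.hstack([S[2][:, :370],S[3]])]) if 1 else 0
cv2.imwrite("pics/m2.png",o);print(o.shape)
E
python3 fit2.py
```

```text
rack 24 [0, 1] [ 6.47116e+02 -6.67600e+00 -2.11000e-01] 1246 [np.float32(1719.0), np.float32(2988.0)] [(241, -20), (943, -41)]
rack 24 [0] [ 6.47744e+02 -6.17300e+00 -2.15000e-01] 250 [np.float32(1719.0)] [(235, -15)]
rack 24 [1] [ 6.46844e+02 -6.87400e+00 -2.11000e-01] 981 [np.float32(2988.0)] [(941, -40)]
rack 28 [0, 1] [ 6.49035e+02 -7.17800e+00 -2.11000e-01] 1472 [np.float32(1719.0), np.float32(2988.0)] [(356, -6), (1099, -10)]
rack 28 [0] [ 6.49587e+02 -6.35400e+00 -2.12000e-01] 361 [np.float32(1719.0)] [(356, -5)]
rack 28 [1] [ 6.48309e+02 -7.03000e+00 -2.13000e-01] 1104 [np.float32(2988.0)] [(1094, -11)]
scr [0, 1] [ 4.33426e+02 -2.27942e+02 -9.60000e-02 -2.60000e-02] 192 [np.float32(310.0), np.float32(521.0)]
scr [0] [ 4.33274e+02 -2.29600e+02 -9.70000e-02 -2.50000e-02] 58 [np.float32(310.0)]
scr [1] [ 4.25244e+02 -2.28907e+02 -6.90000e-02  4.60000e-02] 129 [np.float32(521.0)]
(390, 800, 3)
```

View pics/m2.png

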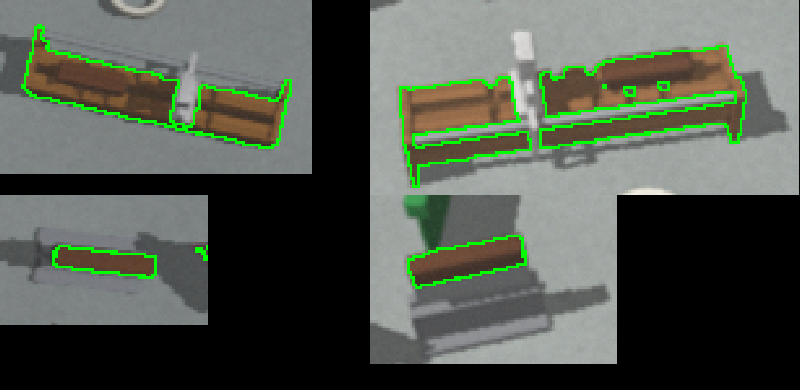

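```bash
cat > fit3.py <<'E'
from h import *
import sys
def wood2(p,roi,k=.13):
    u0,v0,u1,v1=roi;c=p["pixels"][v0:v1,u0:u1].astype(float);return ((c[...,2]-c[...,0])/(c[...,2]+c[...,0]+1)>k).astype(np.float32)
def fitrack(I,ys=-36):
    ro=[(222,155,342,222),(210,230,375,305)];r0=[647,-7,-.211]
    B=[T(r0,box(33,43,-140,140,57,67)),T(r0,box(-26,48,ys-16,ys+16,44,128))]
    W=[1-(sil(p,B,r)>0) for p,r in zip(I,ro)];M=[wood2(p,r) for p,r in zip(I,ro)]
    out=[]
    for ii in([0,1],[0],[1]):
        f=lambda x:sum((np.abs(sil(I[i],rackmodel(x,24,46),ro[i])-M[i])*W[i]).sum() for i in ii)
        o=minimize(f,r0,method="Nelder-Mead",options=dict(initial_simplex=np.vstack([r0,r0+np.diag([6,6,.05])])));out.append((ii,o.x.round(3),round(o.fun)))
    return out
if __name__=="__main__":
    s=capture("scene");t=capture("top")
    for o in fitrack([t,s]):print(o)
E
python3 fit3.py
```

```text
([0, 1], array([ 6.47264e+02, -6.65600e+00, -2.13000e-01]), 287)
([0], array([ 6.47992e+02, -6.49500e+00, -2.14000e-01]), 88)
([1], array([ 6.46562e+02, -6.96100e+00, -2.09000e-01]), 176)
```

Call:
drive_tool(commands=".24 .23 0 0 0 -.033 100;.24 .23 0 0 0 -.033 100;.24 .23 0 0 0 -.033 100;.24 .23 0 0 0 -.033 100;.24 .23 0 0 0 -.033 100;.24 .23 0 0 0 -.033 100;.24 .23 0 0 0 -.033 100;.24 .23 0 0 0 -.033 100;.24 .23 0 0 0 -.033 100;.24 .23 0 0 0 -.033 100;.24 .23 0 0 0 -.033 100;.24 .23 0 0 0 -.033 100;.24 .23 0 0 0 -.033 100;.24 .23 0 0 0 -.033 100;.24 .23 0 0 0 -.033 100;.24 .23 0 0 0 -.033 100;.24 .23 0 0 0 -.033 100;.24 .23 0 0 0 -.033 100;.24 .23 0 0 0 -.033 100;0 0 0 0 0 0 100", force=40)

```text
time_s: 2.87
eef_pos: [616.5, -59.7, 247.4]
ee_rot: [-0.001, 0.996, -0.092, 0.0]
force: [-0.4, -0.6, -0.8]
grip_width: 0.999
grip_force: 0.0
```

Call:
drive_tool(commands=".12 .09 0 0 0 -.02 100;.11 .09 0 0 0 -.017 100;0 0 -.2 0 0 0 100;0 0 -.2 0 0 0 100;0 0 -.2 0 0 0 100;0 0 -.2 0 0 0 100;0 0 -.2 0 0 0 100;0 0 -.2 0 0 0 100;0 0 -.15 0 0 0 100;0 0 0 0 0 0 100;0 0 0 0 0 0 100")

```text
time_s: 3.78
eef_pos: [636.8, -45.9, 113.2]
ee_rot: [-0.0, 0.994, -0.108, -0.0]
force: [0.2, -1.0, 0.6]
grip_width: 1.001
grip_force: 0.0
```

```bash
python3 - <<'E'
from h import *
s=capture("scene")
overlay([s],racklines([647.3,-6.7,-.213]),[(200,180,360,300)],5,"pics/v8.png")
E
```

```text
(no output)
```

View pics/v8.png

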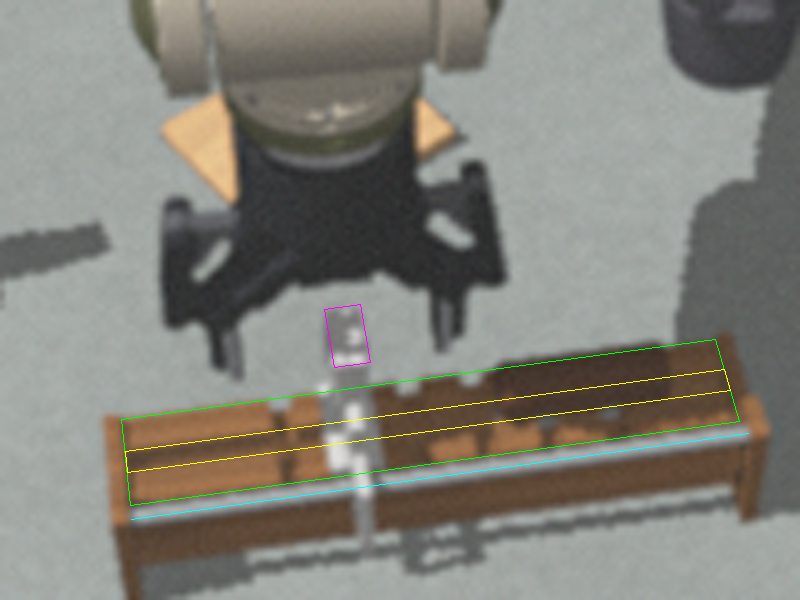

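Call:
drive_tool(commands=".03 .04 -.07 0 0 0 100;0 0 0 0 0 0 100;0 0 0 0 0 0 0;0 0 0 0 0 0 0;0 0 0 0 0 0 0;0 0 0 0 0 0 0;0 0 0 0 0 0 0;0 0 0 0 0 0 0;0 0 0 0 0 0 0;0 0 0 0 0 0 0")

```text
time_s: 4.67
eef_pos: [640.0, -41.7, 106.3]
ee_rot: [0.0, 0.994, -0.108, 0.0]
force: [0.0, -1.1, 0.3]
grip_width: 0.18
grip_force: 44.1
```

Call:
drive_tool(commands="0 0 .04 0 0 0 0;0 0 .04 0 0 0 0;0 0 .04 0 0 0 0;0 0 .04 0 0 0 0;0 0 0 0 0 0 0;0 0 0 0 0 0 0;0 0 0 0 0 0 0")

```text
time_s: 5.25
eef_pos: [639.9, -41.6, 122.2]
ee_rot: [-0.0, 0.994, -0.108, -0.0]
force: [1.0, -0.3, -1.4]
grip_width: 0.186
grip_force: 44.0
```

Call:
drive_tool(commands=".013 .058 0 0 0 0 0;.013 .058 0 0 0 0 0;.013 .058 0 0 0 0 0;.013 .058 0 0 0 0 0;.012 .058 0 0 0 0 0;0 0 0 0 0 0 0;0 0 0 0 0 0 0;0 0 0 0 0 0 0")

```text
time_s: 5.92
eef_pos: [646.4, -12.7, 122.2]
ee_rot: [0.0, 0.994, -0.108, -0.0]
force: [0.2, -0.1, -1.7]
grip_width: 0.182
grip_force: 44.1
```

Call:
drive_tool(commands="0 .003 -.04 0 0 0 0;0 0 -.04 0 0 0 0;0 0 -.04 0 0 0 0;0 0 -.03 0 0 0 0;0 0 0 0 0 0 0;0 0 0 0 0 0 0;0 0 0 0 0 0 0")

```text
time_s: 6.5
eef_pos: [646.4, -12.4, 107.3]
ee_rot: [0.0, 0.994, -0.108, -0.0]
force: [0.8, 0.6, -0.9]
grip_width: 0.179
grip_force: 43.9
```

Call:
drive_tool(commands="0 0 0 0 0 0 40;0 0 0 0 0 0 40;0 0 0 0 0 0 60;0 0 0 0 0 0 60;0 0 0 0 0 0 60;0 0 .2 0 0 0 60;0 0 .3 0 0 0 60;0 0 .3 0 0 0 60;0 0 .3 0 0 0 60;0 0 0 0 0 0 60")

```text
time_s: 7.33
eef_pos: [648.2, -12.6, 224.1]
ee_rot: [0.0, 0.994, -0.108, 0.005]
force: [0.8, 0.7, 1.0]
grip_width: 0.606
grip_force: 0.0
```

```bash
python3 - <<'E'
from h import *
s=capture("scene");t=capture("top")
for p in(s,t):
  for n in("stop","small_scraper"):
    for b in boxes_of(p,n)[:2]:print(n,b["confidence"],np.round(b["position"],1),ray(p,b["position"],90).round())
for y in(-36,-6):print(proj(s,T([647.3,-6.7,-.213],[[0,y,90]])),proj(t,T([647.3,-6.7,-.213],[[0,y,90]])))
overlay([s],racklines([647.3,-6.7,-.213],-6),[(200,200,360,305)],5,"pics/v9.png")
E
```

```text
stop 0.9 [284.2 260. ] [663. -15.  90.]
small_scraper 0.72 [316.5 258.8] [686.  53.  90.]
small_scraper 0.7 [401.2 205.8] [ 598. -351.   90.]
[[269.37107991 255.75419775]] [[292.60683093 190.69186961]]
[[282.60658892 253.96731068]] [[282.40087771 188.45126527]]
```

View pics/v9.png

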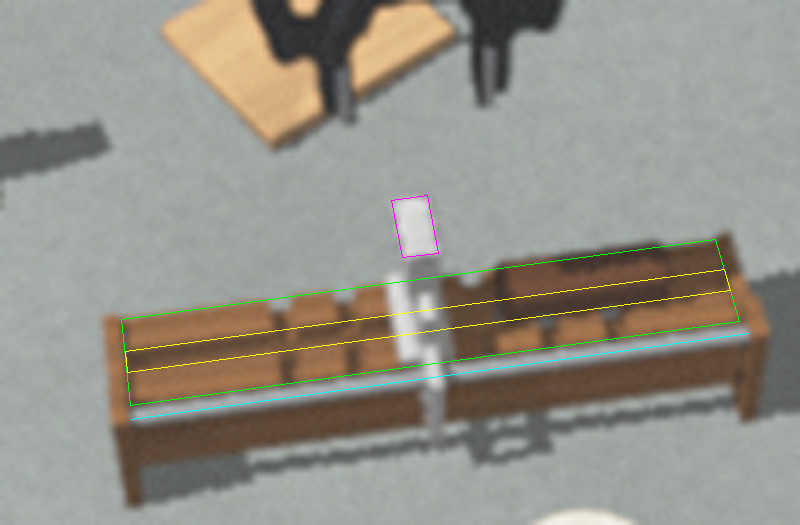

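Call:
drive_tool(commands="-.11 -.11 0 0 0 .11 70;-.11 -.11 0 0 0 .11 70;-.11 -.11 0 0 0 .11 70;-.11 -.11 0 0 0 .11 70;-.11 -.11 0 0 0 .11 70;-.11 -.11 0 0 0 .11 70;-.11 -.11 0 0 0 .11 70;-.11 -.11 0 0 0 .11 70;-.11 -.11 0 0 0 .11 70;-.11 -.11 0 0 0 .11 70;-.11 -.11 0 0 0 .11 70;-.11 -.11 0 0 0 .11 70;-.11 -.11 0 0 0 .11 70;-.11 -.11 0 0 0 .11 70;-.11 -.11 0 0 0 .11 70;-.11 -.11 0 0 0 .11 70;-.11 -.11 0 0 0 .11 70;-.11 -.11 0 0 0 .11 70;-.11 -.11 0 0 0 .11 70;-.08 -.07 0 0 0 .076 70")

```text
time_s: 9.3
eef_pos: [428.5, -229.0, 216.6]
ee_rot: [-0.001, 0.735, 0.678, -0.0]
force: [1.0, -0.1, -0.2]
grip_width: 0.696
grip_force: 0.0
```

Call:
drive_tool(commands="0 0 0 0 0 0 70;.025 0 -.2 0 0 0 70;0 0 -.2 0 0 0 70;0 0 -.2 0 0 0 70;0 0 -.2 0 0 0 70;0 0 -.2 0 0 0 70;0 0 -.15 0 0 0 70;0 0 0 0 0 0 70;0 0 0 0 0 0 70")

```text
time_s: 10.05
eef_pos: [432.0, -227.8, 101.9]
ee_rot: [-0.001, 0.737, 0.676, -0.0]
force: [0.5, -0.3, 0.5]
grip_width: 0.701
grip_force: 0.0
```

Call:
drive_tool(commands="-.01 -.01 -.06 0 0 0 70;0 0 -.065 0 0 0 70;0 0 0 0 0 0 70;0 0 0 0 0 0 0;0 0 0 0 0 0 0;0 0 0 0 0 0 0;0 0 0 0 0 0 0;0 0 0 0 0 0 0;0 0 0 0 0 0 0;0 0 0 0 0 0 0;0 0 0 0 0 0 0", force=50)

```text
time_s: 10.97
eef_pos: [431.2, -229.6, 90.3]
ee_rot: [0.001, 0.737, 0.676, 0.0]
force: [-0.2, -0.0, 5.2]
grip_width: 0.272
grip_force: 49.2
```

Call:
drive_tool(commands="0 0 .05 0 0 0 0;0 0 .1 0 0 0 0;0 0 .1 0 0 0 0;0 0 .1 0 0 0 0;0 0 .15 0 0 0 0;0 0 .2 0 0 0 0;0 0 .2 0 0 0 0;0 0 .2 0 0 0 0;0 0 .2 0 0 0 0;0 0 0 0 0 0 0;0 0 0 0 0 0 0;0 0 0 0 0 0 0")

```text
time_s: 11.97
eef_pos: [430.5, -229.0, 219.0]
ee_rot: [-0.001, 0.737, 0.676, -0.0]
force: [-0.2, 0.5, -3.5]
grip_width: 0.272
grip_force: 49.3
```

```bash
python3 - <<'E'
from h import *
s=capture("scene");e=sense();print(e["eef_pos"],e["force"],e["wrist_torque"])
o=s["pixels"]
cv2.imwrite("pics/lift.png",o)
E
```

```text
[ 430.43146166 -228.9685372   218.68719749] [-0.23920558 -0.2474626  -3.22374678] [ 0.07949167  0.01494874 -0.02527061]
```

```bash
cat > held.py <<'E'
from h import *
from fit3 import wood2
s=capture("scene");t=capture("top");e=sense();q=e["ee_rot"];psi=2*np.arctan2(q[2],q[1]);P=e["eef_pos"];yaw=psi-np.pi/2
print(P,yaw,e["force"])
def H(d,z,dx=0,dyaw=0):
    o=T([P[0],P[1],yaw+dyaw],[[dx,d,0]])[0];B=box(-12,12,-54,54,70,94)+[0,0,z];return [T([o[0],o[1],yaw+dyaw],B)]
z0=P[2]-90.3+6
for n,p in(("s",s),("t",t)):
    u=proj(p,H(0,z0)[0]);lo=u.min(0).astype(int)-12;hi=u.max(0).astype(int)+13;roi=(lo[0],lo[1],hi[0],hi[1])
    c=p["pixels"][lo[1]:hi[1],lo[0]:hi[0]].astype(int);m=wood2(p,roi)*((c[...,2]<150)&(c[...,0]<c[...,1]+12))
    F=[T([P[0],P[1],yaw],box(-32,32,-13,13,P[2]-19,P[2]+60)),T([P[0],P[1],yaw],box(-60,60,-45,45,P[2]+50,P[2]+200))]
    w=1-(sil(p,F,roi)>0)
    f=lambda x:(np.abs(sil(p,H(x[0],z0+x[1]),roi)-m)*w).sum()
    o=minimize(f,[0,0],method="Nelder-Mead",options=dict(initial_simplex=[[0,0],[5,0],[0,5]]));print(n,"d,dz",o.x.round(1),round(o.fun),(m*w).sum(), w.sum())
E
python3 held.py
```

```text
[ 430.58212856 -229.05163338  218.76352823] -0.0853569168513939 [ 0.29329041 -0.12577583 -1.74076908]
s d,dz [0.  5.4] 51 146.0 2353
t d,dz [-1.5  7.2] 35 36.0 816
```

Call:
drive_tool(commands=".1 .07 0 0 0 -.01 0;.2 .145 0 0 0 -.017 0;.2 .145 0 0 0 -.017 0;.2 .145 0 0 0 -.017 0;.2 .145 0 0 0 -.017 0;.2 .145 0 0 0 -.017 0;.2 .145 0 0 0 -.017 0;.2 .145 0 0 0 -.017 0;.2 .145 0 0 0 -.017 0;.2 .145 0 0 0 -.017 0;.1 .07 0 0 0 0 0;0 0 0 0 0 0 0;0 0 0 0 0 0 0;0 0 0 0 0 0 0")

```text
time_s: 13.28
eef_pos: [630.3, -85.3, 219.3]
ee_rot: [-0.0, 0.778, 0.628, -0.0]
force: [0.0, 0.2, -1.6]
grip_width: 0.272
grip_force: 49.4
```

Call:
drive_tool(commands=".003 .014 0 0 0 0 0;0 0 -.15 0 0 0 0;0 0 -.15 0 0 0 0;0 0 -.15 0 0 0 0;0 0 -.15 0 0 0 0;0 0 -.1 0 0 0 0;0 0 0 0 0 0 0;0 0 0 0 0 0 0;0 0 0 0 0 0 0")

```text
time_s: 14.03
eef_pos: [631.6, -83.7, 150.9]
ee_rot: [0.001, 0.778, 0.628, 0.0]
force: [0.3, 0.1, -1.5]
grip_width: 0.266
grip_force: 49.4
```

```bash
python3 - <<'E'
from h import *
s=capture("scene");t=capture("top");P=sense()["eef_pos"];print(P)
r=[647.3,-6.7,-.213];z=P[2]-84.3
L=racklines(r,-6)[1:]+[(T([P[0],P[1],-.2126],[[0,-54,z],[0,54,z],[0,54,z+70],[0,-54,z+70],[0,-54,z]]),(0,0,255))]
overlay([s],L,[(205,185,365,305)],5,"pics/v10.png")
E
```

```text
[631.59866492 -83.61323173 150.92955317]
```

View pics/v10.png

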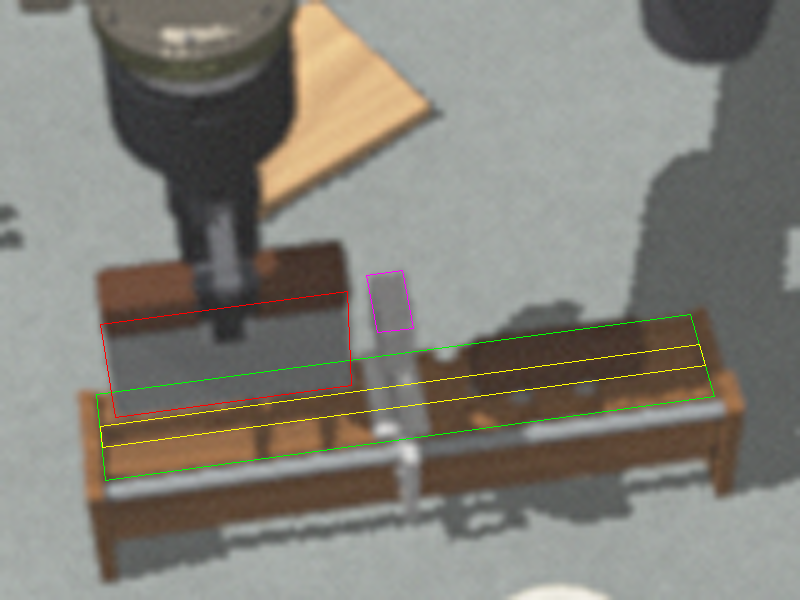

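Call:
drive_tool(commands="-.01 0 -.05 0 0 0 0;0 0 -.05 0 0 0 0;0 0 -.05 0 0 0 0;0 0 -.05 0 0 0 0;0 0 0 0 0 0 0;0 0 0 0 0 0 0")

```text
time_s: 14.63
eef_pos: [630.1, -83.4, 129.3]
ee_rot: [-0.0, 0.778, 0.628, -0.0]
force: [-0.0, 0.7, -1.1]
grip_width: 0.271
grip_force: 49.4
```

Call:
drive_tool(commands=".003 0 -.03 0 0 0 0;0 0 -.03 0 0 0 0;0 0 -.03 0 0 0 0;0 0 -.03 0 0 0 0;0 0 0 0 0 0 0;0 0 0 0 0 0 0")

```text
time_s: 15.13
eef_pos: [630.5, -83.4, 117.6]
ee_rot: [-0.0, 0.778, 0.628, -0.0]
force: [-0.3, -1.1, -2.0]
grip_width: 0.27
grip_force: 49.4
```

Call:
drive_tool(commands="0 0 -.025 0 0 0 0;0 0 -.025 0 0 0 0;0 0 -.025 0 0 0 0;0 0 -.025 0 0 0 0;0 0 0 0 0 0 0;0 0 0 0 0 0 0")

```text
time_s: 15.63
eef_pos: [630.5, -83.4, 107.6]
ee_rot: [-0.0, 0.778, 0.628, -0.0]
force: [-0.2, -0.3, -1.8]
grip_width: 0.268
grip_force: 49.4
```

Call:
drive_tool(commands="0 0 -.025 0 0 0 0;0 0 -.025 0 0 0 0;0 0 -.025 0 0 0 0;0 0 -.025 0 0 0 0;0 0 0 0 0 0 0;0 0 0 0 0 0 0")

```text
time_s: 16.13
eef_pos: [630.5, -83.4, 97.6]
ee_rot: [-0.0, 0.778, 0.628, -0.0]
force: [0.7, 1.4, -2.2]
grip_width: 0.273
grip_force: 49.4
```

Call:
drive_tool(commands="0 0 -.02 0 0 0 0;0 0 -.02 0 0 0 0;0 0 -.015 0 0 0 0;0 0 -.01 0 0 0 0;0 0 0 0 0 0 0;0 0 0 0 0 0 0")

```text
time_s: 16.63
eef_pos: [630.5, -83.4, 91.2]
ee_rot: [-0.0, 0.778, 0.628, -0.0]
force: [0.3, 0.5, -2.2]
grip_width: 0.271
grip_force: 49.4
```

Call:
drive_tool(commands="0 0 -.01 0 0 0 0;0 0 -.01 0 0 0 0;0 0 0 0 0 0 0;0 0 0 0 0 0 0")

```text
time_s: 16.97
eef_pos: [630.8, -83.5, 90.3]
ee_rot: [0.0, 0.778, 0.628, 0.0]
force: [-2.7, 0.8, 4.7]
grip_width: 0.271
grip_force: 50.3
```

Call:
drive_tool(commands="0 0 0 0 0 0 0;0 0 0 0 0 0 45;0 0 0 0 0 0 45;0 0 0 0 0 0 45;0 0 0 0 0 0 45;0 0 .1 0 0 0 45;0 0 .2 0 0 0 45;0 0 .3 0 0 0 45;0 0 .3 0 0 0 45;0 0 .3 0 0 0 45;0 0 0 0 0 0 45;0 0 0 0 0 0 45")

```text
time_s: 17.97
eef_pos: [631.1, -83.6, 211.5]
ee_rot: [0.002, 0.778, 0.628, 0.001]
force: [-0.7, -0.9, -0.5]
grip_width: 0.446
grip_force: 0.0
```

```bash
python3 - <<'E'
from h import *
from fit3 import wood2
s=capture("scene");t=capture("top")
r=[647.3,-6.7,-.213]
for p in(s,t):
  for n in("stop","scraper","small_scraper"):
    for b in boxes_of(p,n)[:4]:print(p["shot"],n,round(b["confidence"],2),np.round(b["position"],1))
  print("expected",proj(p,T(r,[[0,-6,90],[0,-79,88],[0,75,66]])).round(1).tolist())
u0,v0,u1,v1=205,200,365,300
print(sense()["eef_pos"])
# residual of expected handle silhouette in scene, at several heights
B=box(-12,12,-54,54,76,100)
roi=(210,215,300,275);c=s["pixels"][215:275,210:300].astype(int);g=c[...,2]
dark=wood2(s,roi)*(g<120)
for dz in(0,3,6,10,20):
  for dx in(0,):
    m=sil(s,[T(r,B+[0,-79,dz])],roi);print(dz,"in-dark frac",(dark*m).sum()/m.sum())
E
```

```text
19 stop 0.69 [284.2 259.2]
19 scraper 0.92 [103.3 235.7]
19 scraper 0.7 [250.6 262. ]
19 small_scraper 0.75 [315.9 259.1]
expected [[282.6, 254.0], [250.4, 258.9], [317.7, 255.5]]
20 scraper 0.91 [414.  271.5]
20 scraper 0.86 [363.  311.7]
20 scraper 0.25 [402.4 204.8]
20 small_scraper 0.48 [257.7 181.5]
20 small_scraper 0.39 [248.3 186.6]
expected [[282.4, 188.5], [307.2, 194.0], [255.5, 184.2]]
[630.40817211 -83.42505561 208.6905698 ]
0 in-dark frac 0.77357817
3 in-dark frac 0.77548546
6 in-dark frac 0.7737452
10 in-dark frac 0.76638716
20 in-dark frac 0.6068171
```

```bash
python3 -c "
from rig import finish_job;print(finish_job())"
```

```text
the job is handed in; nothing more can be done
None
```

I handed the job in at about 18 s of robot time; `finish_job` returned no verdict. The stop was moved one notch along and looked seated in the last close view, and the long scraper was lowered to contact at slot-floor height in the widened bay, released, and seen there by the detector. The short scraper still showed in its bay, and I felt no contact with the bystanders.

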